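# Step the grinder's speed selector to the green mark and enter it

### The job

On the grinder's speed control box, push the black upright tab with a fingertip to step the rotary selector round until it clicks in at the green mark, and leave it there; only then press the white button on the box fully down and let it come back up. Push gently: do not pinch or grip the tab, and do not disturb or pick up the loose things lying around the box.

Things in the scene. Friction and masses are not known exactly. Their poses are not given: they have to be found in the camera images.
- unit: grey speed control box 164 x 158 mm, fixed to the bench, on a dark foot plate 176 x 170 mm; top 48 mm above the bench, thin black index ring to 50 mm. Origin at the centre of its underside; z up; its x points from the white button across the dial, away from the robot, turned by up to 20 degrees.
- dial_axis (a point): point on the upright axis of the selector disc, at the height of the index ring, 50 mm above the bench and 4 mm from the box's centre along its x; axes as the box's.
- selector (a joint): selector angle about the dial axis (rad), counter-clockwise from above positive, 0 = tab along the box's +x. Detent stations at -1.25, -0.75, -0.25, 0.25, 0.75, 1.25; stops at -1.45, 1.45. About 3 to 5 N at the tab takes it over the hump half-way between two stations; then it snaps to the next one and stays. It starts at a middle station (-0.25 or 0.25, white marks), rarely on the hump between.
- tab (a point): centre of the upright black tab on the selector's aluminium disc (96 mm across, top 57 mm above the bench): 37 mm from the dial axis, 78 mm above the bench. The tab spans 25 to 49 mm from the axis, is 8 mm thick and reaches 96 mm above the bench; its foot, up to 61 mm, is 12 mm wide. The hub, 28 mm across, rises to 61 mm (cap 64). Its x axis points outward.
- pointer (a point): point carried by the selector 63 mm out from the dial axis in the tab's direction, 52 mm above the bench: it lies over a mark when the selector stands at that station.
- mark_green: green disc on the unit's top, 15 mm across, its top 53 mm above the bench; origin at the centre of its underside, 63 mm from the dial axis. It marks one of the four outer stations; which colour is where changes from start to start. This is the one to select.
- mark_red: red disc on the unit's top, 15 mm across, its top 53 mm above the bench; origin at the centre of its underside, 63 mm from the dial axis. It marks one of the four outer stations; which colour is where changes from start to start.
- mark_yellow: yellow disc on the unit's top, 15 mm across, its top 53 mm above the bench; origin at the centre of its underside, 63 mm from the dial axis. It marks one of the four outer stations; which colour is where changes from start to start.
- mark_blue: blue disc on the unit's top, 15 mm across, its top 53 mm above the bench; origin at the centre of its underside, 63 mm from the dial axis. It marks one of the four outer stations; which colour is where changes from start to start.
- enter_top (a point): centre of the top of the white push button, 24 mm across, in a black housing on the box's top on the robot's side of the dial, 59 mm from the dial axis.
- enter (a joint): travel of the white button (m): 0 up, 0.006 fully down. A spring returns it; fully down takes about 5 N.
- wood_block: loose wooden block 44 x 85 x 38 mm to the right of the box, origin at the centre of its underside; not to be disturbed.
- nut_m16: loose steel hexagon nut 24 x 27 x 13 mm, origin at the centre of its underside; not to be disturbed.
- grease_tin: loose round tin 70 mm across, 42 mm high, origin at the centre of its underside; not to be disturbed.
- pliers: loose pliers with black handles 64 x 187 x 12 mm, lying flat, origin at the centre of its underside; not to be disturbed.

How it is judged:
On the way, in this order (a step that is already met when the one before it is completed fails the run):
1. the selector stands at the green mark (horizontal distance between pointer and mark_green below 0.008 m and value of joint enter below 0.002 m), for 0.3 s.
2. the white button is pressed fully down with the selector at green (horizontal distance between pointer and mark_green below 0.008 m and value of joint enter above 0.0045 m), for 0.04 s.
At the end, for the whole second after the job is handed in: The selector rests at the green mark (pointer within 8 mm of the mark's centre, about 7 degrees), the white button has been pressed at least 4.5 mm while it stood there and is back up, and the loose things are within 20 mm of where they lay (horizontal distance between pointer and mark_green below 0.008 m and value of joint enter below 0.0015 m and velocity of joint selector between -0.05 and 0.05 rad/s and distance of each of wood_block, nut_m16, grease_tin, pliers from where it was at the start of the episode below 0.02 m); the robot touches nothing.
It fails at once if the button was pressed while the selector was not at the green mark (value of joint enter above 0.003 m and horizontal distance between pointer and mark_green above 0.012 m).
It fails at once if the selector was pinched or pushed with more than 25 N (contact force between the fingers and selector above 25 N).
It fails at once if a loose thing beside the box was knocked, moved or lifted by more than 20 mm (distance of any of wood_block, nut_m16, grease_tin, pliers from where it was at the start of the episode above 0.02 m).
It also fails if it takes over 54 s, if anything falls off the work surface, if the arm or the gripper's body presses on something with over 40 N, if the wrist force passes 120 N, or if a joint passes its speed limit or range.

### The arm

A 7-joint arm with a two-finger parallel gripper is mounted at the origin on a cart in front of the work surface, level with it; the furniture and walls round the work are solid. World frame = base frame: x ahead of the robot, y to its left, z up, the work surface at z = 0. Lengths are in m, angles in rad, forces in N, time in s.
With the tool pointing down it reaches from about 0.4 to 0.85 m from the base axis. Payload 10.4 kg.
Tool frame: the origin (TCP) lies at the very end of the fingers, on their centre line; the grasp point (between the pads) lies 19 mm behind it; z points along the fingers, x is the direction in which the jaws open and shut, and the axes are right-handed (so a half turn about z gives the same grasp; the last joint's range is limited). The gripper opens to 87 mm and grips with 3 to 60 N. Pads are 19 mm wide; open, the fingers measure 117 mm over their backs; the gripper's body (75 mm by 190 mm) begins 51 mm behind the grasp point.
Start: joints at [1.18, 0.332, -0.065, 1.46, 0.022, 1.35, -0.088], TCP at [0.225, -0.583, 0.223] pointing down, gripper open.
Joint ranges: [-2.6, 2.6], [-0.5, 2.12], [-1.47, 1.34], [0.16, 2.42], [-1.27, 4.41], [0.06, 2.06], [-2.6, 2.6]. Speed limits (rad/s): [2.22, 2.22, 2.79, 2.79, 3.14, 3.14, 3.14].

### API

Orientations are given as a unit quaternion [x, y, z, w].
In Python, from bench import r gives the robot as it stands. The module is installed in compiled form; this text tells all that it offers.
- The arm moves only by the tool carry_out, never from a script. Its argument "commands" is a list that holds one entry, the list of rows, each a list of 7 numbers: the closure in counts, from 0 (fully open) to 255 (shut), then the shift along the tool's x, y, z in units of 25 mm (1.0 is 25 mm), then the turn, a rotation vector about the tool's x, y, z in units of 5 degrees (1.0 is 5 degrees). A call has 1 to 12 rows; each row is the pose to reach, as a shift and turn from the pose measured when the call began, along the tool's axes at that moment; what a row does not reach only later rows make up. A row lasts 1/8 s, in which the tool goes at most 62.5 mm and 10.7 degrees, less where a joint would pass 70% of its speed; a pose out of reach is approached as far as the arm can. A call with a gripper value outside its range is refused whole. The fingers move at their own pace and stop on an object; "grip_force" is the grip in N (left out, the last holds). Time passes only in rows, so rows that repeat a pose let the fingers close. It gives the time, the measured TCP pose, the force and the opening at its end, in the units of the state.
- r.read_state(): the state, without advancing time (a new reading comes with each control period).
- r.camera(name): name is "scene" or "top" or "wrist"; returns the picture (400x640x3 uint8, blue, green, red); there is no depth.
- r.camera_info(name): a dict with "fx", "fy", "cx", "cy" (pixels), "k1" (the pictures are not rectified: a ray, as slopes to the right and down, at radius r is drawn at 1 + k1 r^2 times it, then the intrinsics apply), "origin" and "rotation" of the camera in the world. Camera axes: x right, y down, z forward; pixel columns grow to the right and rows downward; lengths in m; the calibration is good to about 2 mm. A picture is of the moment at which its call begins: read the wrist's pose just before it. camera_info takes no time and is no camera call; for the wrist camera it gives the pose at the moment of the call.
- r.close_job(): hands the job in, once; it reports no verdict.
The state is a dict: "time": time; "joint_positions": joint angles; "joint_vel": joint speeds; "joint_torque": joint torques, N m; "ee_pos": TCP position; "eef_rot": TCP orientation; "ft_force": force on the tool from outside, world axes, zero at the start; "torque": the same for the moment, N m; "width": finger opening in m.
Only numpy, scipy, OpenCV 4.12 (cv2) and the standard library are available. Lean on these libraries where they do the work, as an engineer would, in place of code of your own. Each camera call takes 0.05 s, during which the arm holds its last target.

## Working session

There is one attempt and no reset: what is moved stays moved. The work goes in short steps, Python scripts to look and compute and a tool call to move; the robot and the scene stay as the last step left them, time stands still between calls to the robot, and variables do not carry over. Pictures are saved under pics/ and viewed, and the job is handed in when it is done.

Besides the shell and the picture viewer there is one more tool, called as a command line: name --argument value ..., lists and objects as JSON in quotes. carry_out: Moves the arm, as the interface text tells. Its arguments: {"type":"object","properties":{"commands":{"type":"array"},"grip_force":{"type":"number"}},"required":["commands"]}

```bash
mkdir -p pics; python3 - <<'E'
from bench import r
import cv2,json
s=r.read_state()
print(s)
for n in("scene","top","wrist"):
    i=r.camera_info(n);print(n,i)
    cv2.imwrite(f"pics/a_{n}.png",r.camera(n))
E
```

```text
{'time': 0.0, 'joint_positions': array([ 1.18039333,  0.33285732, -0.06469283,  1.46096486,  0.02159098,
        1.3498769 , -0.08850372]), 'joint_vel': array([-0.00093701,  0.00101158,  0.00146262, -0.00121452, -0.00060758,
        0.00035707, -0.00041873]), 'joint_torque': array([-1.34757254e-03, -6.23265481e+01,  2.39233766e-02, -3.89903283e+01,
       -6.13787281e-02,  3.97756754e-02,  1.17194736e-04]), 'ee_pos': array([ 0.22458164, -0.5828377 ,  0.22175176]), 'eef_rot': array([ 8.24491954e-01, -5.65873237e-01, -5.98138763e-04, -3.74461310e-04]), 'ft_force': array([0.11429859, 0.61059753, 1.0564244 ]), 'torque': array([-0.03750232,  0.03138234,  0.00350893]), 'width': 0.08689102327728776}
scene {'fx': 421.1828467028785, 'fy': 421.1828467028785, 'cx': 320.31506980537364, 'cy': 200.03714636329556, 'k1': -0.003129371349283562, 'origin': array([ 0.28470529, -0.49998897,  0.80517703]), 'rotation': array([ 0.89495528, -0.25719012,  0.10109608, -0.35026829])}
top {'fx': 362.95182842062417, 'fy': 362.95182842062417, 'cx': 310.8492736627239, 'cy': 200.14539227471397, 'k1': -0.027085462433919533, 'origin': array([0.53972345, 0.07135043, 1.10642442]), 'rotation': array([ 0.70828573, -0.7037817 ,  0.04276654, -0.0345496 ])}
wrist {'fx': 312.2859175794339, 'fy': 312.2859175794339, 'cx': 324.33146439398524, 'cy': 194.30315661553323, 'k1': -0.027276447511225755, 'origin': array([ 0.2874271 , -0.55850361,  0.38418333]), 'rotation': array([ 0.81827889, -0.56135253, -0.07072526,  0.10149354])}
```

View pics/a_scene.png

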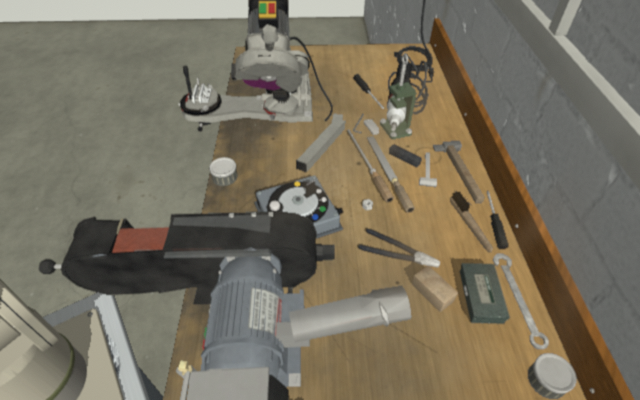

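View pics/a_top.png

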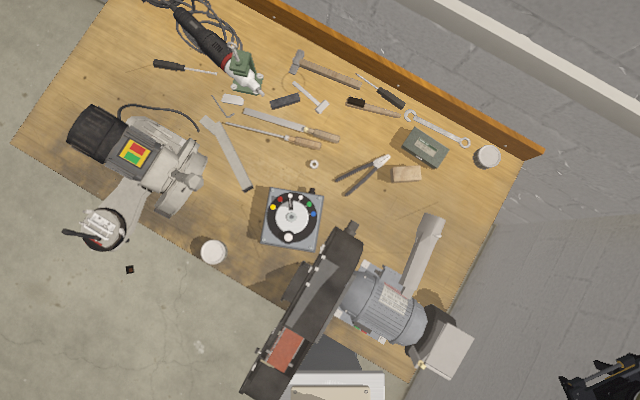

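```bash
cat > h.py <<'E'
from bench import r
import cv2,numpy as np
from scipy.spatial.transform import Rotation as R
def ray(info,u,v):
    p=np.array([(u-info['cx'])/info['fx'],(v-info['cy'])/info['fy']])
    q=p.copy()
    for _ in range(10): q=p/(1+info['k1']*(q@q))
    return np.array(info['origin']),R.from_quat(info['rotation']).apply([q[0],q[1],1])
def plane(info,u,v,z):
    o,d=ray(info,u,v);return o+d*(z-o[2])/d[2]
def proj(info,P):
    c=R.from_quat(info['rotation']).inv().apply(np.array(P)-info['origin'])
    q=c[:2]/c[2];q=q*(1+info['k1']*(q@q))
    return np.array([info['cx']+info['fx']*q[0],info['cy']+info['fy']*q[1]])
def tri(i1,p1,i2,p2):
    a,d=ray(i1,*p1);b,e=ray(i2,*p2)
    s=np.linalg.lstsq(np.c_[d,-e],b-a,rcond=None)[0]
    A=a+d*s[0];B=b+e*s[1];return (A+B)/2,np.linalg.norm(A-B)
E
python3 - <<'E'
import cv2
t=cv2.imread('pics/a_top.png');s=cv2.imread('pics/a_scene.png')
cv2.imwrite('pics/b_top.png',cv2.resize(t[150:300,220:420],None,fx=4,fy=4,interpolation=cv2.INTER_CUBIC))
cv2.imwrite('pics/b_scene.png',cv2.resize(s[120:270,230:430],None,fx=4,fy=4,interpolation=cv2.INTER_CUBIC))
E
```

```text
(no output)
```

View pics/b_top.png

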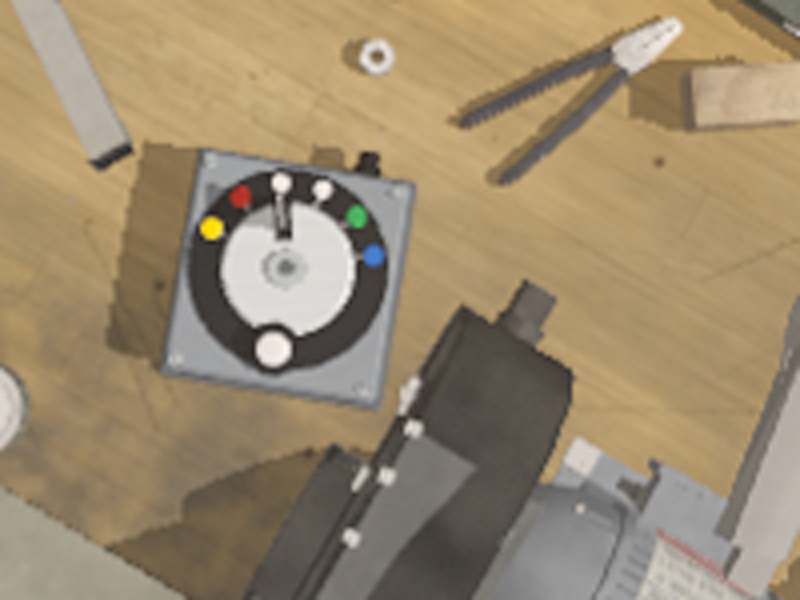

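View pics/b_scene.png

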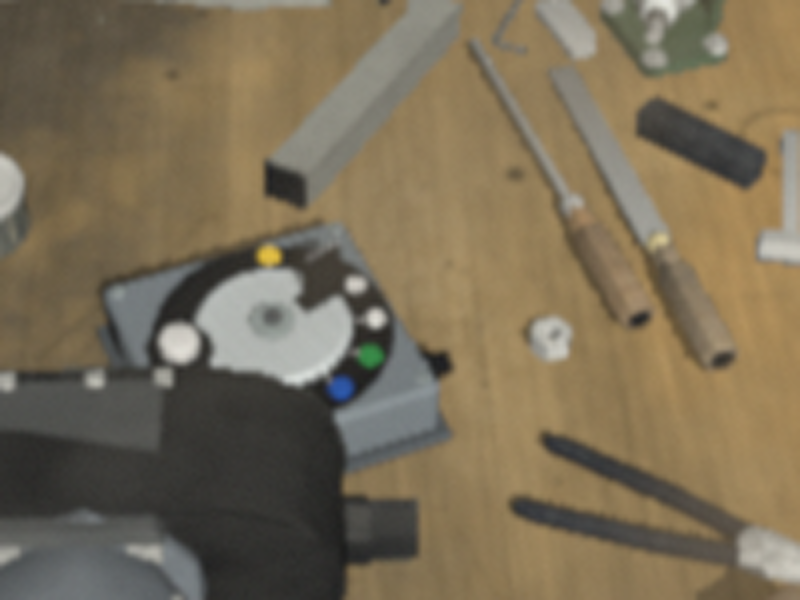

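View pics/a_wrist.png

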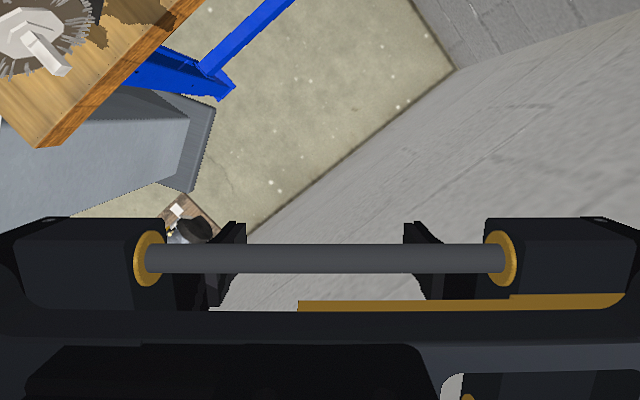

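```bash
python3 - <<'E'
from h import *
T=r.camera_info('top');S=r.camera_info('scene')
t=lambda u,v:(220+(u+.5)/4-.5,150+(v+.5)/4-.5)
s=lambda u,v:(230+(u+.5)/4-.5,120+(v+.5)/4-.5)
C={'y':((212,229),(268,256)),'w2':((322,190),(375,318)),'g':((357,217),(371,356)),'b':((373,256),(341,388))}
for k,(a,b) in C.items():
    print(k,plane(T,*t(*a),.053),plane(S,*s(*b),.053),tri(T,t(*a),S,s(*b)))
print('red',plane(T,*t(241,196),.053),'w1',plane(T,*t(282,183),.053))
print('hub',plane(T,*t(286,267),.063),plane(S,*s(271,318),.063))
print('button',plane(T,*t(273,349),.055),plane(S,*s(180,342),.055))
print('tabtop ends',plane(T,*t(280,193),.096),plane(T,*t(285,238),.061))
print('grinder')
for a in [(408,398),(413,428),(387,475),(360,478),(351,537)]:
  for b in [(163,377),(93,378),(5,380)]:
    print(a,b,tri(T,t(*a),S,s(*b)))
print('stub',tri(T,t(548,297),S,s(415,505)))
print('nut',plane(T,*t(377,57),.013),'plier',plane(T,*t(460,122),.006),plane(T,*t(503,182),.006),'block',plane(T,*t(690,100),.038),'tin',plane(T,213,250,.042))
E
python3 - <<'E'
import cv2
t=cv2.imread('pics/a_top.png');s=cv2.imread('pics/a_scene.png')
cv2.imwrite('pics/c_top.png',cv2.resize(t[200:400,220:480],None,fx=3,fy=3,interpolation=cv2.INTER_CUBIC))
cv2.imwrite('pics/c_scene.png',cv2.resize(s[190:390,30:290],None,fx=3,fy=3,interpolation=cv2.INTER_CUBIC))
E
```

```text
y [0.63497773 0.17059802 0.053     ] [0.63397145 0.16855461 0.053     ] (array([0.63519378, 0.17085076, 0.05040778]), np.float64(4.041563048817878e-05))
w2 [0.66412758 0.09080825 0.053     ] [0.66261024 0.08765781 0.053     ] (array([0.66463938, 0.09087006, 0.0489032 ]), np.float64(6.219361874920612e-05))
g [0.64448705 0.06511812 0.053     ] [0.64401499 0.06277877 0.053     ] (array([0.64504226, 0.06496226, 0.05023943]), np.float64(0.0006242649317469325))
b [0.61607173 0.05330454 0.053     ] [0.61569154 0.05089576 0.053     ] (array([0.61659906, 0.0530983 , 0.05018174]), np.float64(0.0007173567421793845))
red [0.65929866 0.14986487 0.053     ] w1 [0.66906925 0.12007261 0.053     ]
hub [0.60700482 0.11601017 0.063     ] [0.60458615 0.11301843 0.063     ]
button [0.54831803 0.12503654 0.055     ] [0.55195414 0.1315517  0.055     ]
tabtop ends [0.65672491 0.11939914 0.096     ] [0.62809333 0.11705974 0.061     ]
grinder
(408, 398) (163, 377) (array([0.50832997, 0.03462771, 0.14616931]), np.float64(0.016757416559900144))
(408, 398) (93, 378) (array([0.49168125, 0.04028371, 0.15501018]), 
[... 933 characters left out ...]
268))
(360, 478) (5, 380) (array([0.44681866, 0.06857784, 0.1503215 ]), np.float64(0.037069643443218635))
(351, 537) (163, 377) (array([0.46294741, 0.04942368, 0.15918195]), np.float64(0.07944822910265223))
(351, 537) (93, 378) (array([0.44753954, 0.05896946, 0.156535  ]), np.float64(0.04405669720715415))
(351, 537) (5, 380) (array([0.42772104, 0.06828852, 0.158717  ]), np.float64(4.0348330644706026e-05))
stub (array([ 0.58631653, -0.06868052,  0.09585057]), np.float64(0.002668629202575094))
nut [0.77179111 0.05033351 0.013     ] plier [ 0.72301892 -0.01379689  0.006     ] [ 0.67682854 -0.04664834  0.006     ] block [ 0.73578402 -0.18392695  0.038     ] tin [0.5090062  0.34268453 0.042     ]
```

View pics/c_top.png

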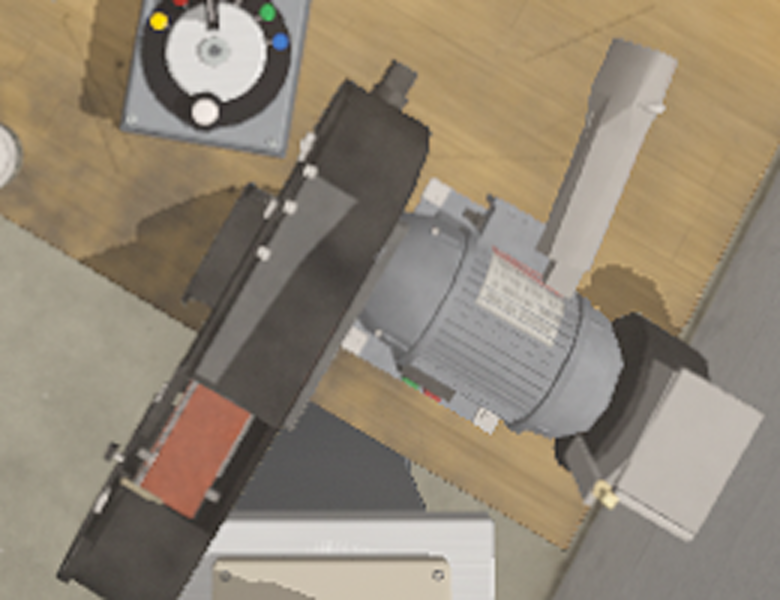

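View pics/c_scene.png

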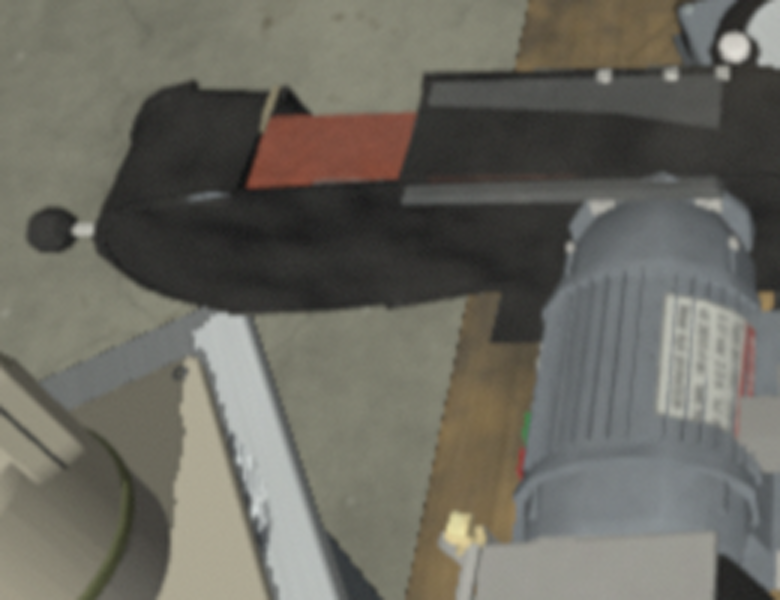

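```bash
cat >> h.py <<'E'
def fit_unit(P):  # dict name->xy ; angles
    pass
def rows(targets,grip):
    """targets: list of (xyz, yaw of tool x) tool pointing down -> rows"""
    s=r.read_state();p=s['ee_pos'];q=R.from_quat(s['eef_rot'])
    for xyz,yaw in targets:
        g=R.from_euler('z',yaw,degrees=True)*R.from_quat([1,0,0,0])
        t=q.inv().apply(np.array(xyz)-p)/.025
        w=(q.inv()*g).as_rotvec(degrees=True)/5
        print([grip]+[round(float(x),2) for x in t]+[round(float(x),2) for x in w])
def toolyaw():
    s=r.read_state();x=R.from_quat(s['eef_rot']).as_matrix()[:,0];return np.degrees(np.arctan2(x[1],x[0]))
E
python3 - <<'E'
from h import *
T=r.camera_info('top');S=r.camera_info('scene')
t=lambda u,v:(220+(u+.5)/3-.5,200+(v+.5)/3-.5)
s=lambda u,v:(30+(u+.5)/3-.5,190+(v+.5)/3-.5)
for a,b in [((497,248),(745,305)),((565,292),(735,435)),((540,343),(660,415)),((478,300),(670,295))]: print('label',tri(T,t(*a),S,s(*b)))
print('stopguard',[plane(T,*t(185,295),z) for z in(.08,.12)])
names=dict(y=1.25,r=.75,w1=.25,w2=-.25,g=-.75,b=-1.25)
P=dict(y=(.6350,.1706),r=(.6593,.1499),w1=(.6691,.1201),w2=(.6641,.0908),g=(.6445,.0651),b=(.6161,.0533))
A=np.array([[np.cos(v),np.sin(v)] for v in names.values()])*.063;B=np.array([P[k] for k in names])
from scipy.optimize import least_squares
f=lambda x:((A@np.array([[np.cos(x[2]),np.sin(x[2])],[-np.sin(x[2]),np.cos(x[2])]])+x[:2])-B).ravel()
o=least_squares(f,[.607,.116,-.15]);print(o.x,np.degrees(o.x[2]),o.fun.reshape(-1,2)*1e3)
x=o.x;print('button',x[:2]-.059*np.array([np.cos(x[2]),np.sin(x[2])]))
print('tool yaw',toolyaw())
W=[((.225,-.583,.27),-69),((.23,-.583,.32),-69),((.265,-.56,.32),-67),((.305,-.53,.32),-62),((.345,-.49,.32),-57),((.385,-.455,.32),-52),((.42,-.42,.32),-46),((.45,-.38,.32),-40),((.48,-.34,.32),-34),((.505,-.30,.32),-28),((.53,-.26,.32),-22),((.545,-.215,.32),-16)]
rows(W,255)
E
```

```text
label (array([ 0.42919081, -0.13368111,  0.14923137]), np.float64(0.0042642390375852695))
label (array([ 0.38910127, -0.19589749,  0.135455  ]), np.float64(0.005510162403097833))
label (array([ 0.35294328, -0.17016286,  0.15322372]), np.float64(0.0031898613958663787))
label (array([ 0.38979829, -0.1139547 ,  0.16689067]), np.float64(9.234475478257322e-05))
stopguard [array([0.37958637, 0.13983023, 0.08      ]), array([0.38582695, 0.13716156, 0.12      ])]
[ 0.60624738  0.11519404 -0.1635758 ] -9.372203195295834 [[ 0.58350668  0.34699474]
 [-0.57835775  0.15737276]
 [-0.08775173  0.53199169]
 [-0.16417451 -0.92478896]
 [ 0.23525925  0.21736342]
 [ 0.01151782 -0.32893361]]
button [0.54803495 0.12480203]
tool yaw -68.92374709746109
[255, 0.01, -0.01, -1.92, 0.0, 0.01, 0.02]
[255, 0.08, -0.2, -3.92, 0.0, 0.01, 0.02]
[255, -0.28, -1.84, -3.92, 0.0, 0.01, -0.38]
[255, -0.82, -3.76, -3.92, -0.0, 0.01, -1.38]
[255, -1.74, -5.83, -3.92, -0.0, 0.01, -2.38]
[255, -2.47, -7.82, -3.92, -0.0, 0.01, -3.38]
[255, -3.28, -9.63, -3.92, -0.0, 0.01, -4.58]
[255, -4.34, -11.33, -3.92, -0.0, 0.01, -5.78]
[255, -5.4, -13.02, -3.92, -0.0, 0.01, -6.98]
[255, -6.53, -14.53, -3.92, -0.0, 0.01, -8.18]
[255, -7.66, -16.04, -3.91, -0.0, 0.01, -9.38]
[255, -9.13, -17.25, -3.91, -0.01, 0.01, -10.58]
```

carry_out --commands '[[[255, 0, 0, -1.9, 0, 0, 0], [255, 0.1, -0.2, -3.9, 0, 0, 0], [255, -0.3, -1.8, -3.9, 0, 0, -0.4], [255, -0.8, -3.8, -3.9, 0, 0, -1.4], [255, -1.7, -5.8, -3.9, 0, 0, -2.4], [255, -2.5, -7.8, -3.9, 0, 0, -3.4], [255, -3.3, -9.6, -3.9, 0, 0, -4.6], [255, -4.3, -11.3, -3.9, 0, 0, -5.8], [255, -5.4, -13.0, -3.9, 0, 0, -7.0], [255, -6.5, -14.5, -3.9, 0, 0, -8.2], [255, -7.7, -16.0, -3.9, 0, 0, -9.4], [255, -9.1, -17.2, -3.9, 0, 0, -10.6]]]' --grip_force 10

```text
time: 1.65
ee_pos: [0.5447, -0.2146, 0.3192]
eef_rot: [0.991, -0.137, -0.001, -0.001]
ft_force: [0.2, 0.2, 0.4]
width: 0.0003
```

```bash
python3 - <<'E'
from h import *
W=[((.56,-.17,.32),-12),((.57,-.125,.32),-7),((.58,-.08,.32),-2),((.59,-.035,.32),2),((.60,.01,.31),5),((.605,.04,.30),5),((.605,.04,.30),5),((.605,.04,.30),5)]
rows(W,255)
E
```

```text
[255, 0.1, -1.88, -0.03, -0.01, 0.01, -0.74]
[255, 0.0, -3.72, -0.03, -0.01, 0.01, -1.74]
[255, -0.1, -5.56, -0.03, -0.01, 0.01, -2.74]
[255, -0.2, -7.41, -0.02, -0.01, 0.01, -3.54]
[255, -0.3, -9.25, 0.38, -0.02, 0.01, -4.14]
[255, -0.44, -10.46, 0.78, -0.02, 0.01, -4.14]
[255, -0.44, -10.46, 0.78, -0.02, 0.01, -4.14]
[255, -0.44, -10.46, 0.78, -0.02, 0.01, -4.14]
```

carry_out --commands '[[[255, 0.1, -1.9, 0, 0, 0, -0.7], [255, 0, -3.7, 0, 0, 0, -1.7], [255, -0.1, -5.6, 0, 0, 0, -2.7], [255, -0.2, -7.4, 0, 0, 0, -3.5], [255, -0.3, -9.2, 0.4, 0, 0, -4.1], [255, -0.4, -10.5, 0.8, 0, 0, -4.1], [255, -0.4, -10.5, 0.8, 0, 0, -4.1], [255, -0.4, -10.5, 0.8, 0, 0, -4.1]]]'

```text
time: 2.65
ee_pos: [0.6062, 0.0398, 0.2994]
eef_rot: [0.999, 0.041, -0.001, -0.0]
ft_force: [0.1, 0.2, 0.2]
width: 0.0007
```

```bash
python3 - <<'E'
from h import *
s=r.read_state();print(s['ee_pos'],toolyaw(),s['ft_force'],s['joint_positions'])
i=r.camera_info('wrist');print(i['origin'],list(i['rotation']))
cv2.imwrite('pics/d_wrist.png',r.camera('wrist'))
E
```

```text
[0.60622717 0.03984554 0.29940952] 4.734084933811585 [0.14252487 0.23043622 0.19027276] [ 0.34065784  0.32881887 -0.62722156  1.35745258  0.18979373  1.51658487
 -0.18860424]
[0.60114361 0.10695962 0.46181926] [np.float64(0.9915207099515193), np.float64(0.04114181567989263), np.float64(0.004901894892019963), np.float64(0.12316657081474786)]
```

View pics/d_wrist.png

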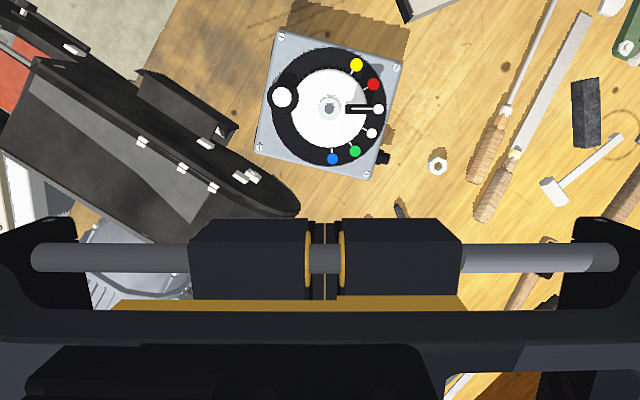

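The wrist view shows the dial centred near (330,108). The tab points right to the first white mark (378,108), with green at (355,151), blue at (333,158) and the button at (282,97). I'll refine these by colour masks.

```bash
python3 - <<'E'
from h import *
from scipy.optimize import least_squares
i=r.camera_info('wrist');im=cv2.imread('pics/d_wrist.png')
roi=im[40:175,255:400];h=cv2.cvtColor(roi,cv2.COLOR_BGR2HSV)
M=dict(y=cv2.inRange(h,(20,150,120),(35,255,255)),g=cv2.inRange(h,(50,120,80),(85,255,255)),b=cv2.inRange(h,(95,150,100),(115,255,255)),r=cv2.bitwise_or(cv2.inRange(h,(0,170,100),(8,255,255)),cv2.inRange(h,(172,170,100),(180,255,255))))
wm=cv2.inRange(h,(0,0,215),(180,40,255))
names=dict(y=1.25,r=.75,g=-.75,b=-1.25);P={}
for k in names:
    n,l,st,c=cv2.connectedComponentsWithStats(M[k]);j=1+st[1:,4].argmax();P[k]=plane(i,c[j][0]+255,c[j][1]+40,.053);print(k,st[j],c[j]+[255,40],P[k])
n,l,st,c=cv2.connectedComponentsWithStats(wm)
for j in range(1,n):
    if st[j,4]>30: print('white',st[j],c[j]+[255,40],plane(i,c[j][0]+255,c[j][1]+40,.056))
A=np.array([[np.cos(v),np.sin(v)] for v in names.values()])*.063;B=np.array([P[k][:2] for k in names])
f=lambda x:((A@np.array([[np.cos(x[2]),np.sin(x[2])],[-np.sin(x[2]),np.cos(x[2])]])+x[:2])-B).ravel()
o=least_squares(f,[.607,.116,-.15]);x=o.x;print(x,np.degrees(x[2]),o.fun*1e3)
print('button',x[:2]-.059*np.array([np.cos(x[2]),np.sin(x[2])]))
cv2.imwrite('pics/e.png',cv2.resize(roi,None,fx=4,fy=4,interpolation=cv2.INTER_CUBIC))
E
```

```text
y [ 95  18  13  14 140] [355.97142857  64.34285714] [0.63491761 0.17081644 0.053     ]
r [112  38  13  12 123] [372.86178862  83.60162602] [0.65823204 0.15015408 0.053     ]
g [ 94 105  12  12 110] [354.60909091 150.76363636] [0.64427369 0.06527053 0.053     ]
b [ 72 113  11  12 106] [332.04716981 158.30188679] [0.6157743  0.05301141 0.053     ]
white [13 11 35 38 72] [281.40277778  69.83333333] [0.54438744 0.15661699 0.056     ]
white [107  15  27  49  96] [378.16666667  72.3125    ] [0.6627655  0.16350071 0.056     ]
white [138  24   7   8  38] [395.92105263  67.73684211] [0.68380222 0.17063342 0.056     ]
white [  37   30   85   78 4034] [327.48215171 109.63584531] [0.60456639 0.11409881 0.056     ]
white [ 17  47  19  20 300] [281.29666667  96.61333333] [0.54586382 0.12511913 0.056     ]
white [  0  52 120  83 425] [300.40470588 152.41882353] [0.57406867 0.05767713 0.056     ]
white [ 96  64  33  10 125] [372.48  108.576] [0.66083556 0.1200834  0.056     ]
[ 0.60574868  0.11512225 -0.1616797 ] -9.263564422204949 [ 0.06143454  0.11428653 -0.07529533 -0.06907014  0.05737788  0.0481099
 -0.04351709 -0.09332629]
button [0.54751814 0.12461985]
```

View pics/e.png

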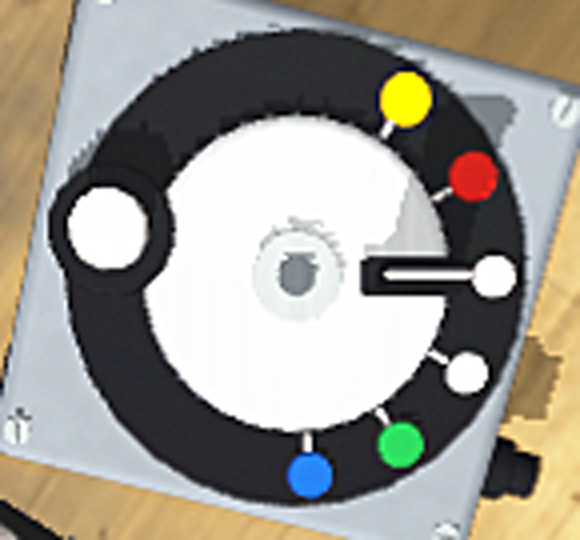

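```bash
cat >> h.py <<'E'
AX=np.array([.6057,.1151]);UY=-9.3
def pose(th,rad,d,z):
    psi=UY+np.degrees(th);c,s=np.cos(np.radians(psi)),np.sin(np.radians(psi))
    return ((AX[0]+c*rad-s*d,AX[1]+s*rad+c*d,z),psi)
E
python3 - <<'E'
from h import *
print(pose(.25,.037,.034,.072))
W=[((.615,.08,.26),5),((.625,.12,.21),5),pose(.25,.037,.034,.16),pose(.25,.037,.034,.13),pose(.25,.037,.034,.11),pose(.25,.037,.034,.09),pose(.25,.037,.034,.076),pose(.25,.037,.034,.072),pose(.25,.037,.034,.072)]
rows(W,255)
E
```

```text
((np.float64(0.639580402826843), np.float64(0.1522095446521626), 0.072), np.float64(5.02394487827058))
[255, 0.48, -1.59, 1.58, -0.01, 0.01, -0.06]
[255, 1.01, -3.15, 3.59, -0.01, 0.01, -0.06]
[255, 1.7, -4.38, 5.59, -0.01, 0.01, -0.07]
[255, 1.7, -4.38, 6.79, -0.01, 0.01, -0.07]
[255, 1.7, -4.38, 7.59, -0.01, 0.01, -0.07]
[255, 1.7, -4.38, 8.39, -0.01, 0.01, -0.07]
[255, 1.7, -4.38, 8.95, -0.01, 0.01, -0.07]
[255, 1.7, -4.38, 9.11, -0.01, 0.01, -0.07]
[255, 1.7, -4.38, 9.11, -0.01, 0.01, -0.07]
```

carry_out --commands '[[[255, 0.5, -1.6, 1.6, 0, 0, 0], [255, 1.0, -3.2, 3.6, 0, 0, 0], [255, 1.7, -4.4, 5.6, 0, 0, 0], [255, 1.7, -4.4, 6.8, 0, 0, 0], [255, 1.7, -4.4, 7.6, 0, 0, 0], [255, 1.7, -4.4, 8.4, 0, 0, 0], [255, 1.7, -4.4, 9.0, 0, 0, 0], [255, 1.7, -4.4, 9.1, 0, 0, 0], [255, 1.7, -4.4, 9.1, 0, 0, 0]]]'

```text
time: 3.82
ee_pos: [0.6398, 0.1527, 0.0728]
eef_rot: [0.999, 0.041, 0.0, -0.001]
ft_force: [0.0, 1.2, -0.2]
width: 0.0008
```

```bash
python3 - <<'E'
from h import *
s=r.read_state();print(s['ee_pos'],toolyaw(),s['ft_force'])
for n in('wrist','top'):
    im=r.camera(n)
    if n=='top': im=cv2.resize(im[150:300,220:420],None,fx=4,fy=4,interpolation=cv2.INTER_CUBIC)
    cv2.imwrite(f'pics/f_{n}.png',im)
# slow push 0.25->-0.0
rows([pose(.25,.037,d,.073) for d in(.028,.022,.018,.015)]+[pose(t,.037,.0145,.073) for t in(.2,.12,.04,-.04,-.10,-.16)],255)
E
```

```text
[0.63984408 0.15270675 0.07279841] 4.674035840580026 [ 0.01802379  1.24757586 -0.1533001 ]
[255, -0.02, 0.27, 0.0, -0.01, -0.01, -0.07]
[255, -0.02, 0.51, 0.0, -0.01, -0.01, -0.07]
[255, -0.01, 0.67, 0.0, -0.01, -0.01, -0.07]
[255, -0.01, 0.79, 0.0, -0.01, -0.01, -0.07]
[255, 0.01, 0.88, 0.0, -0.01, -0.01, 0.51]
[255, 0.05, 1.0, 0.0, -0.01, -0.01, 1.42]
[255, 0.08, 1.13, 0.0, -0.01, -0.01, 2.34]
[255, 0.09, 1.25, 0.0, -0.01, -0.0, 3.26]
[255, 0.1, 1.35, 0.0, -0.01, -0.0, 3.94]
[255, 0.1, 1.44, 0.0, -0.01, -0.0, 4.63]
```

View pics/f_wrist.png

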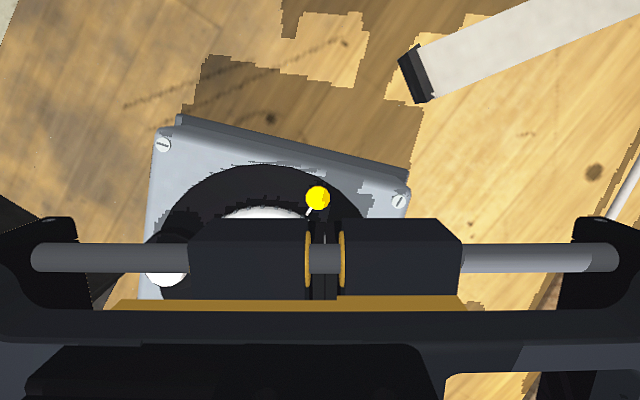

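View pics/f_top.png

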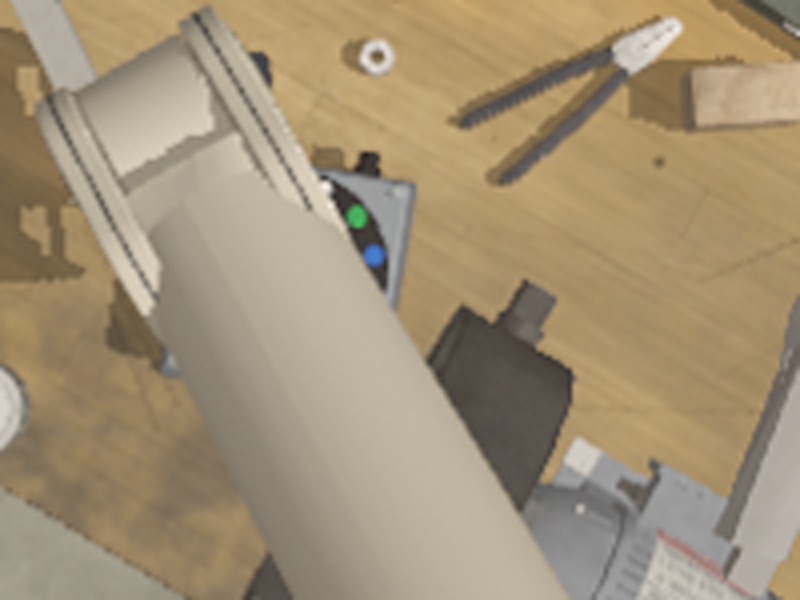

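carry_out --commands '[[[255, 0, 0.27, 0, 0, 0, 0], [255, 0, 0.5, 0, 0, 0, 0], [255, 0, 0.67, 0, 0, 0, 0], [255, 0, 0.79, 0, 0, 0, 0], [255, 0, 0.88, 0, 0, 0, 0.5], [255, 0.05, 0.94, 0, 0, 0, 1.0]]]'

```text
time: 4.68
ee_pos: [0.6427, 0.1304, 0.0732]
eef_rot: [1.0, -0.004, -0.0, -0.001]
ft_force: [-1.8, 4.0, 0.3]
width: 0.0005
```

```bash
python3 - <<'E'
from h import *
s=r.read_state();print(s['ee_pos'],toolyaw(),s['ft_force'])
rows([pose(t,.037,.0145,.073) for t in(.12,.06,.0,-.06,-.12,-.18)],255)
E
```

```text
[0.64274826 0.13042955 0.07315065] -0.4599308639770477 [-1.78181713  3.97347438  0.25438174]
[255, 0.02, 0.1, 0.01, -0.02, 0.0, 0.39]
[255, 0.05, 0.19, 0.01, -0.02, 0.0, 1.08]
[255, 0.07, 0.28, 0.01, -0.02, 0.0, 1.77]
[255, 0.09, 0.37, 0.01, -0.02, 0.0, 2.46]
[255, 0.1, 0.47, 0.0, -0.02, 0.0, 3.14]
[255, 0.11, 0.56, 0.0, -0.02, 0.01, 3.83]
```

carry_out --commands '[[[255, 0, 0.1, 0, 0, 0, 0.4], [255, 0.05, 0.19, 0, 0, 0, 1.1], [255, 0.07, 0.28, 0, 0, 0, 1.8], [255, 0.09, 0.37, 0, 0, 0, 2.5], [255, 0.1, 0.47, 0, 0, 0, 3.1], [255, 0.1, 0.56, 0, 0, 0, 3.8]]]'

```text
time: 5.42
ee_pos: [0.6451, 0.1156, 0.073]
eef_rot: [0.985, -0.171, -0.0, -0.001]
ft_force: [-1.6, -0.4, 0.1]
width: 0.0004
```

```bash
python3 - <<'E'
from h import *
s=r.read_state();print(s['ee_pos'],toolyaw(),s['ft_force'])
cv2.imwrite('pics/g_scene.png',cv2.resize(r.camera('scene')[120:270,230:430],None,fx=4,fy=4,interpolation=cv2.INTER_CUBIC))
rows([pose(t,.037,.0145,.073) for t in(-.22,-.28,-.34,-.40,-.45)],255)
E
```

```text
[0.64505088 0.11563381 0.07302118] -19.673362200794962 [-1.56972917 -0.38024285  0.08980321]
[255, 0.02, 0.02, 0.0, -0.01, 0.01, 0.41]
[255, 0.05, 0.11, 0.0, -0.01, 0.01, 1.1]
[255, 0.07, 0.2, 0.0, -0.01, 0.01, 1.78]
[255, 0.09, 0.29, 0.0, -0.01, 0.01, 2.47]
[255, 0.1, 0.37, 0.0, -0.01, 0.01, 3.04]
```

View pics/g_scene.png

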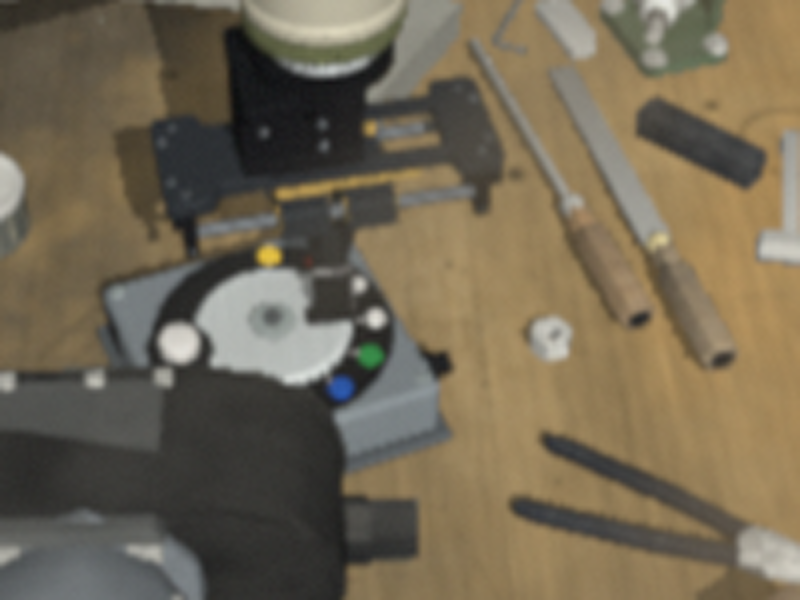

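The tab snapped to the second white mark: it stands near (330,300) in the crop and the force has dropped. I'll keep pushing toward the next hump.

carry_out --commands '[[[255, 0, 0.05, 0, 0, 0, 0.5], [255, 0.05, 0.11, 0, 0, 0, 1.1], [255, 0.07, 0.2, 0, 0, 0, 1.8], [255, 0.09, 0.29, 0, 0, 0, 2.5], [255, 0.1, 0.37, 0, 0, 0, 3.0]]]'

```text
time: 6.1
ee_pos: [0.6444, 0.1063, 0.0731]
eef_rot: [0.954, -0.3, -0.0, -0.001]
ft_force: [0.8, 2.5, -1.3]
width: 0.0004
```

```bash
python3 - <<'E'
from h import *
s=r.read_state();print(s['ee_pos'],toolyaw(),s['ft_force'])
rows([pose(t,.037,.0145,.073) for t in(-.48,-.52,-.56,-.60,-.64)],255)
E
```

```text
[0.64437285 0.10629408 0.07305574] -34.93109316595286 [ 0.75888848  2.53541428 -1.28068891]
[255, 0.03, 0.07, 0.0, -0.02, 0.01, 0.37]
[255, 0.05, 0.13, 0.0, -0.02, 0.01, 0.83]
[255, 0.07, 0.19, 0.0, -0.02, 0.01, 1.29]
[255, 0.08, 0.25, 0.0, -0.02, 0.01, 1.75]
[255, 0.09, 0.31, 0.0, -0.02, 0.01, 2.21]
```

carry_out --commands '[[[255, 0.03, 0.07, 0, 0, 0, 0.4], [255, 0.05, 0.13, 0, 0, 0, 0.8], [255, 0.07, 0.19, 0, 0, 0, 1.3], [255, 0.08, 0.25, 0, 0, 0, 1.7], [255, 0.08, 0.25, 0, 0, 0, 1.7]]]'

```text
time: 6.72
ee_pos: [0.6424, 0.0995, 0.073]
eef_rot: [0.929, -0.37, -0.0, -0.001]
ft_force: [-0.5, 0.2, -0.2]
width: 0.0004
```

```bash
python3 - <<'E'
from h import *
s=r.read_state();print(s['ee_pos'],toolyaw(),s['ft_force'])
cv2.imwrite('pics/h_scene.png',cv2.resize(r.camera('scene')[170:230,230:360],None,fx=6,fy=6,interpolation=cv2.INTER_CUBIC))
E
```

```text
[0.6423615  0.09948978 0.07303889] -43.475806077554665 [-0.53791293  0.18018276 -0.16313996]
```

View pics/h_scene.png

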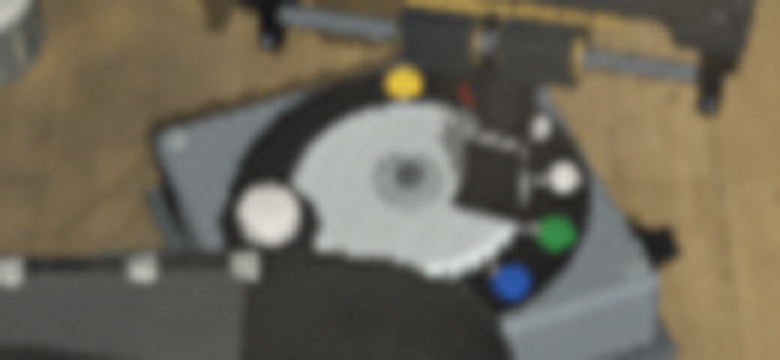

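```bash
python3 - <<'E'
from h import *
rows([pose(-.6,.037,.024,.073),pose(-.6,.037,.032,.076),pose(-.6,.037,.032,.11),pose(-.6,.037,.032,.15),((.635,.11,.20),-37),((.625,.08,.24),-29),((.615,.06,.26),-21),((.605,.04,.26),-13),((.605,.04,.26),-9),((.605,.04,.26),-9)],255)
E
```

```text
[255, -0.01, -0.39, 0.0, -0.01, 0.01, 0.05]
[255, -0.0, -0.71, -0.12, -0.01, 0.01, 0.05]
[255, -0.01, -0.71, -1.48, -0.01, 0.01, 0.05]
[255, -0.01, -0.72, -3.08, -0.01, 0.01, 0.05]
[255, -0.5, -0.1, -5.08, -0.01, 0.01, -1.29]
[255, 0.03, 1.04, -6.68, -0.01, 0.01, -2.89]
[255, 0.29, 1.9, -7.48, -0.01, 0.01, -4.49]
[255, 0.55, 2.75, -7.48, -0.01, 0.01, -6.09]
[255, 0.55, 2.75, -7.48, -0.02, 0.01, -6.89]
[255, 0.55, 2.75, -7.48, -0.02, 0.01, -6.89]
```

carry_out --commands '[[[255, 0, -0.4, 0, 0, 0, 0], [255, 0, -0.7, -0.1, 0, 0, 0], [255, 0, -0.7, -1.5, 0, 0, 0], [255, 0, -0.7, -3.1, 0, 0, 0], [255, -0.5, -0.1, -5.1, 0, 0, -1.3], [255, 0, 1.0, -6.7, 0, 0, -2.9], [255, 0.3, 1.9, -7.5, 0, 0, -4.5], [255, 0.5, 2.7, -7.5, 0, 0, -6.1], [255, 0.5, 2.7, -7.5, 0, 0, -6.9], [255, 0.5, 2.7, -7.5, 0, 0, -6.9]]]'

```text
time: 8.02
ee_pos: [0.6053, 0.0421, 0.2608]
eef_rot: [0.997, -0.078, 0.0, -0.001]
ft_force: [0.9, 0.1, 0.1]
width: 0.0004
```

```bash
python3 - <<'E'
from h import *
s=r.read_state();print(s['ee_pos'],toolyaw(),s['ft_force'])
i=r.camera_info('wrist');im=r.camera('wrist');cv2.imwrite('pics/i_wrist.png',im)
print('dial px',proj(i,[.6057,.1151,.057]),'btn',proj(i,[.5475,.1246,.056]))
cv2.imwrite('pics/i_crop.png',cv2.resize(im[20:220,230:430],None,fx=3,fy=3,interpolation=cv2.INTER_CUBIC))
E
```

```text
[0.60534707 0.0421241  0.26078474] -8.941708137572652 [0.89564283 0.13139463 0.09079027]
dial px [314.34276633 111.5167932 ] btn [262.6369427  111.29416586]
```

View pics/i_crop.png

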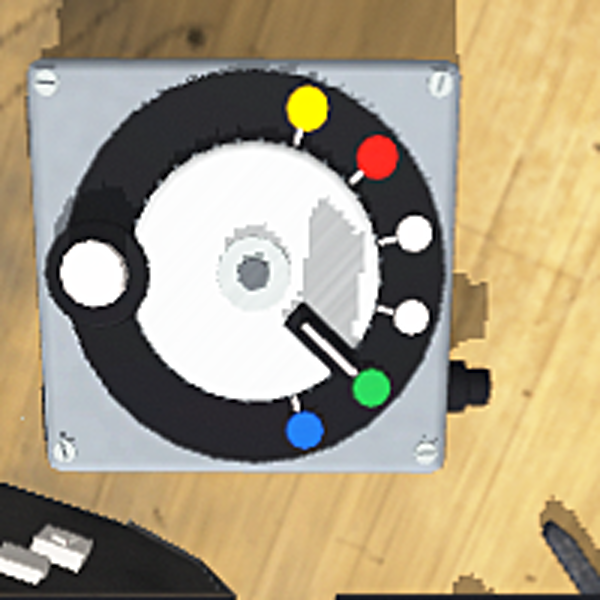

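The selector sits at green: the tab at (335,345) in the crop points straight at the green disc (371,388). The button's parallax suggests its top is at about z = 0.065 to 0.07. I'll move above it.

```bash
python3 - <<'E'
from h import *
i=r.camera_info('wrist')
for z in(.056,.062,.068,.074): print(z,plane(i,261,110.8,z))
rows([((.59,.07,.22),-13),((.57,.10,.18),-19),((.55,.12,.145),-25),((.5465,.125,.12),-29),((.5465,.125,.10),-29),((.5465,.125,.085),-29),((.5465,.125,.078),-29),((.5465,.125,.078),-29)],255)
E
```

```text
0.056 [0.54579068 0.12571349 0.056     ]
0.062 [0.54693823 0.12543523 0.062     ]
0.068 [0.54808579 0.12515696 0.068     ]
0.074 [0.54923334 0.1248787  0.074     ]
[255, -0.78, -0.99, 1.63, -0.02, 0.0, 0.8]
[255, -1.76, -2.05, 3.23, -0.02, 0.0, 2.0]
[255, -2.67, -2.71, 4.63, -0.02, 0.0, 3.2]
[255, -2.84, -2.89, 5.63, -0.02, 0.01, 4.0]
[255, -2.84, -2.89, 6.43, -0.02, 0.01, 4.0]
[255, -2.84, -2.89, 7.03, -0.02, 0.01, 4.0]
[255, -2.84, -2.88, 7.31, -0.02, 0.01, 4.0]
[255, -2.84, -2.88, 7.31, -0.02, 0.01, 4.0]
```

carry_out --commands '[[[255, -0.8, -1.0, 1.6, 0, 0, 0.8], [255, -1.8, -2.0, 3.2, 0, 0, 2.0], [255, -2.7, -2.7, 4.6, 0, 0, 3.2], [255, -2.84, -2.9, 5.6, 0, 0, 4.0], [255, -2.84, -2.9, 6.4, 0, 0, 4.0], [255, -2.84, -2.9, 7.0, 0, 0, 4.0], [255, -2.84, -2.9, 7.3, 0, 0, 4.0], [255, -2.84, -2.9, 7.3, 0, 0, 4.0]]]'

```text
time: 9.07
ee_pos: [0.5465, 0.1254, 0.0781]
eef_rot: [0.968, -0.25, -0.0, -0.001]
ft_force: [0.4, -0.7, 0.4]
width: 0.0003
```

```bash
python3 - <<'E'
from h import *
s=r.read_state();print(s['ee_pos'],toolyaw(),s['ft_force'])
cv2.imwrite('pics/j_scene.png',cv2.resize(r.camera('scene')[150:250,220:350],None,fx=6,fy=6,interpolation=cv2.INTER_CUBIC))
E
```

```text
[0.54652373 0.12543524 0.0781377 ] -28.998491359347593 [ 0.43979496 -0.71328269  0.41392819]
```

View pics/j_scene.png

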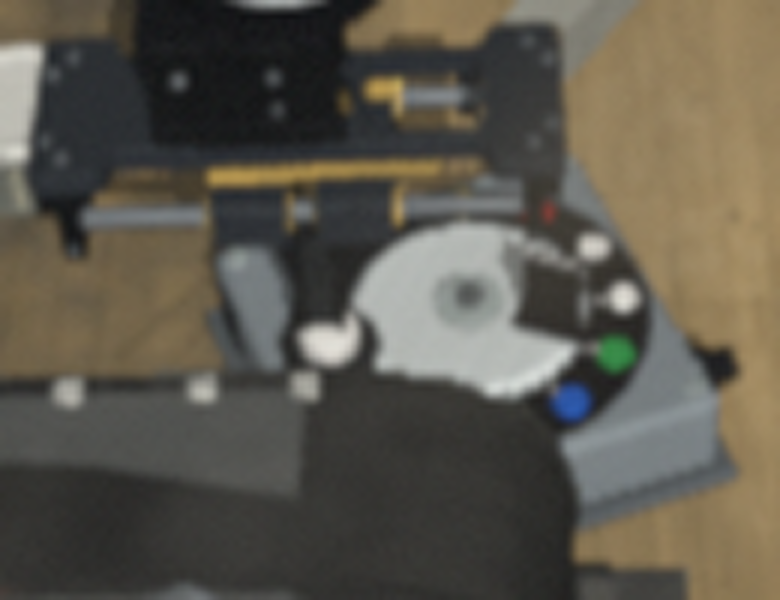

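The fingertip hangs just above the button at (330,340). Pressing down in small steps.

carry_out --commands '[[[255, 0, 0, 0.15, 0, 0, 0], [255, 0, 0, 0.3, 0, 0, 0], [255, 0, 0, 0.4, 0, 0, 0], [255, 0, 0, 0.4, 0, 0, 0]]]'

```text
time: 9.62
ee_pos: [0.547, 0.1255, 0.0687]
eef_rot: [0.968, -0.25, 0.0, -0.001]
ft_force: [-0.0, -0.6, 2.6]
width: 0.0006
```

carry_out --commands '[[[255, 0, 0, 0.08, 0, 0, 0], [255, 0, 0, 0.12, 0, 0, 0], [255, 0, 0, 0.12, 0, 0, 0]]]'

```text
time: 10.0
ee_pos: [0.547, 0.1255, 0.0658]
eef_rot: [0.968, -0.25, 0.0, -0.001]
ft_force: [-2.1, -1.5, 5.1]
width: 0.0003
```

carry_out --commands '[[[255, 0, 0, 0.05, 0, 0, 0], [255, 0, 0, 0.1, 0, 0, 0], [255, 0, 0, 0.1, 0, 0, 0]]]'

```text
time: 10.38
ee_pos: [0.5471, 0.1255, 0.0643]
eef_rot: [0.968, -0.25, 0.0, -0.001]
ft_force: [-4.9, -2.1, 14.6]
width: 0.0005
```

carry_out --commands '[[[255, 0, 0, 0.06, 0, 0, 0], [255, 0, 0, 0.06, 0, 0, 0], [255, 0, 0, 0.06, 0, 0, 0]]]'

```text
time: 10.75
ee_pos: [0.5472, 0.1256, 0.0642]
eef_rot: [0.968, -0.25, 0.001, -0.001]
ft_force: [-8.6, -2.8, 19.3]
width: 0.0009
```

```bash
python3 - <<'E'
from h import *
s=r.read_state();print(s['ee_pos'],toolyaw(),s['ft_force'])
im=r.camera('scene');cv2.imwrite('pics/k_scene.png',cv2.resize(im[150:250,220:350],None,fx=6,fy=6,interpolation=cv2.INTER_CUBIC))
E
```

```text
[0.54717454 0.12555143 0.06423048] -29.004054859090175 [-8.55953762 -2.78158847 19.25531183]
```

View pics/k_scene.png

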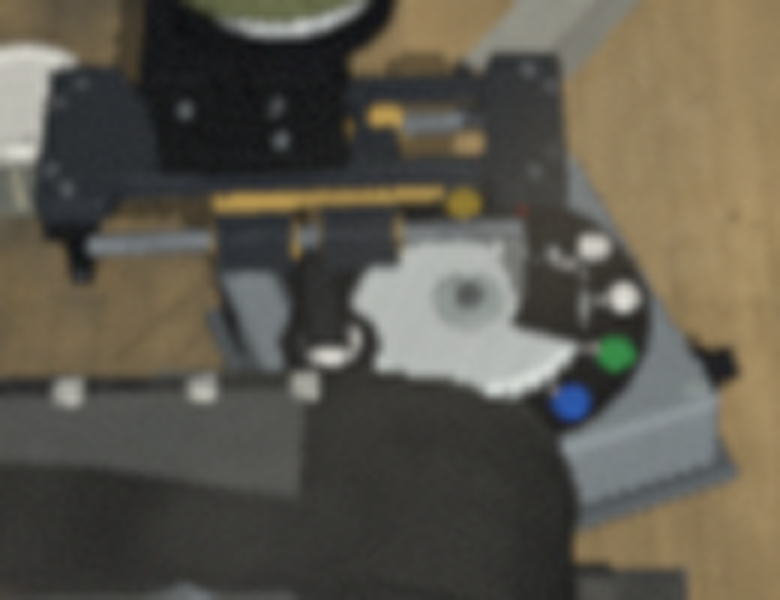

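carry_out --commands '[[[255, 0, 0, -0.12, 0, 0, 0], [255, 0, 0, -0.12, 0, 0, 0], [255, 0, 0, -0.12, 0, 0, 0]]]'

```text
time: 11.18
ee_pos: [0.5472, 0.1256, 0.067]
eef_rot: [0.968, -0.25, 0.001, -0.001]
ft_force: [-0.5, 0.2, 4.2]
width: 0.0008
```

carry_out --commands '[[[255, 0, 0, -0.05, 0, 0, 0], [255, 0, 0, -0.08, 0, 0, 0], [255, 0, 0, -0.08, 0, 0, 0]]]'

```text
time: 11.55
ee_pos: [0.5472, 0.1256, 0.069]
eef_rot: [0.968, -0.25, 0.001, -0.001]
ft_force: [-0.9, -0.3, 2.2]
width: 0.0004
```

carry_out --commands '[[[255, 0, 0, -0.05, 0, 0, 0], [255, 0, 0, -0.08, 0, 0, 0], [255, 0, 0, -0.08, 0, 0, 0]]]'

```text
time: 11.92
ee_pos: [0.5471, 0.1256, 0.0709]
eef_rot: [0.968, -0.25, 0.0, -0.001]
ft_force: [-0.5, 0.3, 1.1]
width: 0.0005
```

carry_out --commands '[[[255, 0, 0, -0.05, 0, 0, 0], [255, 0, 0, -0.08, 0, 0, 0], [255, 0, 0, -0.08, 0, 0, 0]]]'

```text
time: 12.3
ee_pos: [0.547, 0.1256, 0.0729]
eef_rot: [0.968, -0.25, 0.0, -0.001]
ft_force: [-0.1, 0.4, -0.4]
width: 0.0005
```

Contact was lost at about z = 0.0705 and the button bottomed at 0.0642. That is about 6 mm of travel, a full press. Now I'll retract and check.

```bash
python3 - <<'E'
from h import *
rows([((.547,.1255,.10),-29),((.547,.1255,.15),-29),((.56,.11,.20),-24),((.58,.08,.25),-17),((.60,.055,.28),-11),((.605,.042,.29),-9),((.605,.042,.29),-9),((.605,.042,.29),-9)],255)
E
```

```text
[255, 0.0, 0.0, -1.09, -0.02, -0.01, -0.0]
[255, 0.0, -0.0, -3.09, -0.02, -0.01, -0.0]
[255, 0.76, 0.28, -5.09, -0.02, -0.01, -1.0]
[255, 2.04, 0.94, -7.09, -0.02, -0.01, -2.4]
[255, 3.22, 1.43, -8.29, -0.02, -0.01, -3.6]
[255, 3.65, 1.79, -8.69, -0.02, -0.01, -4.0]
[255, 3.65, 1.79, -8.69, -0.02, -0.01, -4.0]
[255, 3.65, 1.79, -8.69, -0.02, -0.01, -4.0]
```

carry_out --commands '[[[255, 0, 0, -1.1, 0, 0, 0], [255, 0, 0, -3.1, 0, 0, 0], [255, 0.8, 0.3, -5.1, 0, 0, -1.0], [255, 2.0, 0.9, -7.1, 0, 0, -2.4], [255, 3.2, 1.4, -8.3, 0, 0, -3.6], [255, 3.65, 1.8, -8.7, 0, 0, -4.0], [255, 3.65, 1.8, -8.7, 0, 0, -4.0], [255, 3.65, 1.8, -8.7, 0, 0, -4.0]]]'

```text
time: 13.3
ee_pos: [0.6042, 0.0427, 0.2896]
eef_rot: [0.997, -0.078, -0.0, -0.001]
ft_force: [-0.1, -0.4, -1.3]
width: 0.0003
```

```bash
python3 - <<'E'
from h import *
s=r.read_state();print(s['ee_pos'],toolyaw(),s['ft_force'])
im=r.camera('wrist');cv2.imwrite('pics/l_crop.png',cv2.resize(im[20:220,210:470],None,fx=3,fy=3,interpolation=cv2.INTER_CUBIC))
t=r.camera('top');cv2.imwrite('pics/l_top.png',t)
E
```

```text
[0.60416438 0.04272662 0.28957091] -8.986957429835153 [-0.11492447 -0.39666275 -1.31960852]
```

View pics/l_crop.png

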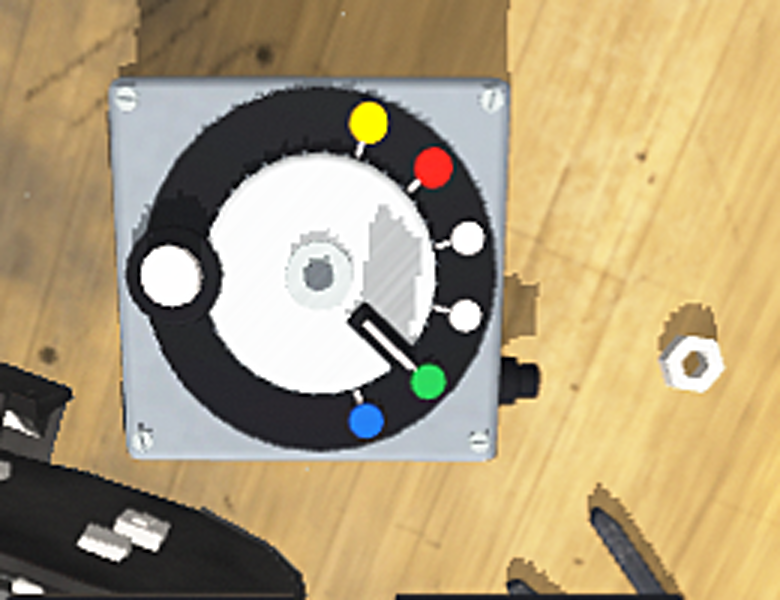

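View pics/l_top.png

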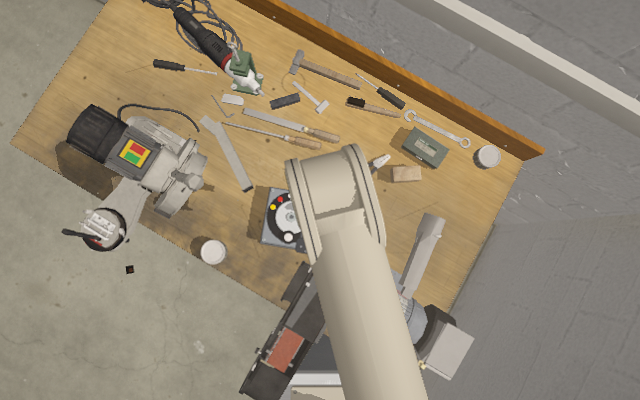

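The tab still points at green (428,382 in the crop) and the button (170,275) is back up. The tin and block haven't moved, and the arm is clear of everything. Handing in.

```bash
python3 - <<'E'
from bench import r
print(r.close_job())
E
```

```text
the job is handed in; nothing more can be done
None
```

The selector is at the green mark, the white button was pressed fully and came back up, and the job is handed in at about 13.4 s. `close_job()` gives no verdict, so the result is my own reading of the checks below.

**Selector:** I pushed the tab with the closed fingertips, two stations clockwise from 0.25 to -0.75. The force readings I took between pushes never exceeded about 4.5 N. The wrist pictures before and after the button press show the tab pointing at the green mark.

**Button:** It bottomed at a fingertip height of 64.2 mm, at about 19 N. On release, contact was lost at about 70.5 mm, which makes roughly 6 mm of travel. I inferred the press from height and force, since the joint value itself can't be read. The button looks back up in the last wrist picture.

**Loose things:** The last pictures show the tin, wood block and nut where they were. The pliers are mostly hidden behind the arm, but what shows of them looks unchanged. I compared these by eye only. The robot was clear of everything when I handed in. The last force reading was within about 1.5 N of zero, similar to other readings taken in free air.

No check failed or disagreed, apart from camera differences of 2 to 3 mm. The button was 7 mm out in the scene camera, which the grinder partly blocks, so I used the wrist and top views.

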